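# Post the red-capped sample bottle into the spring-flap hopper

## Robot

A 6-joint arm with a two-finger parallel gripper is mounted at the origin on the work surface. World frame = base frame: x ahead of the robot, y to its left, z up, the work surface at z = 0. Lengths are in m, angles in rad, forces in N, time in s.
With the tool pointing down it reaches from about 0.375 to 0.975 m from the base axis. Payload 3.8 kg.
Tool frame: the origin (TCP) lies midway between the tips of the shut fingers; the grasp point (between the pads) lies 19 mm behind it; x points along the fingers, z is the direction in which the jaws open and shut, and the axes are right-handed (so a half turn about x gives the same grasp; the last joint's range is limited). The gripper opens to 88 mm and grips with 3 to 60 N. Pads are 18 mm wide; open, the fingers measure 123 mm over their backs; the gripper's body (75 mm by 187 mm) begins 45 mm behind the grasp point.
Start: joints at [-1.18, 0.264, 1.604, -0, 1.274, -0.037], TCP at [0.28, -0.614, 0.239] pointing down, gripper open.
Joint ranges: [-2.63, 2.63], [-0.94, 2.18], [0.31, 2.57], [-1.31, 4.45], [0, 2.66], [-2.55, 2.55]. Speed limits (rad/s): [2.57, 2.57, 3.14, 3.14, 3.14, 3.14].

## Interface

Orientations are given as a rotation vector (axis times angle).
In Python, from plant import robot, vision, finder gives the robot as it stands.
- The arm moves only by the tool move_arm, never from a script. Its argument "steps" is a list of rows, each an object of numbers: "wx", "wy", "wz": the turn, a rotation vector about the world's x, y, z in rad; "tx", "ty", "tz": the shift along the world's x, y, z in cm; "jaw": the opening in per cent of the stroke, from 0 (shut) to 100 (fully open). A call has exactly 5 rows; each row shifts and turns the pose as measured when the row begins; what a row does not reach is not made up. A row lasts 1/12 s, in which the tool goes at most 41.7 mm and 7.16 degrees, less where a joint would pass 70% of its speed; a pose out of reach is approached as far as the arm can. A call is refused whole if a number of a shift passes 4.17 or a number of a turn 0.125, either way. A call with a gripper value outside its range is refused whole. The fingers move at their own pace and stop on an object; the grip force is fixed at half the most. Time passes only in rows, so rows that do not move let the fingers close, or fill a call up. It gives the time, the measured TCP pose, the force and the opening at its end, in the units of the state.
- robot.get_obs(): the state, without advancing time (a new reading comes with each control period).
- vision.snapshot(name): name is "scene" or "top" or "wrist"; returns a dict with "img" (400x640x3 uint8, red, green, blue), "range_z" (400x640 float32, m along the optical axis (not along the pixel's ray), 0 where there is no reading), "vertical_fov" (degrees; the focal length in pixels is half the picture's height over the tangent of half this angle, whatever the lens; pixels are square), "cx", "cy" (the principal point, pixels), "R" (3x3) and "t" (3): a world point X has camera coordinates R X + t. Camera axes: x right, y down, z forward; pixel columns grow to the right and rows downward; lengths in m; the calibration is good to about 2 mm. A picture is of the moment at which its call begins.
- robot.job_done(): hands the job in, once; it reports no verdict.
Trained networks look in the newest picture that a camera, given by its name, has taken for a name from the list of things; names that differ only in an ending like _2 or _b are one class to them, and where a whole thing is asked for, a point or a joint stands for the part that bears it (a point fixed in the world has none). Each returns a list of dicts, best first, with "confidence" (0 to 1); they miss things now and then, are a little off and sometimes report something else, mostly with a low value. They report only what shows in the picture. A call takes as long as a camera call. They do not tell look-alikes from the thing itself.
- finder.search_frame(thing, camera): "extent" ([left, top, right, bottom] as shares, 0 to 1, of the picture: columns of its width, rows of its height, round what is visible of it).
- finder.regions_of(thing, camera): "region" (400x640 bool, what is visible of it) and "extent" ([left, top, right, bottom] as shares, 0 to 1, of the picture: columns of its width, rows of its height, round what is visible of it).
- finder.spot_point(thing, camera): "location" ([column, row] as shares, 0 to 1, of the picture: columns of its width, rows of its height: a listed point, or the origin of a listed thing).
The state is a dict: "time": time; "qpos": joint angles; "qd": joint speeds; "joint_efforts": joint torques, N m; "tool_pos": TCP position; "eef_rot": TCP orientation; "wrist_force": force on the tool from outside, world axes, zero at the start; "torque": the same for the moment, N m; "opening": opening from 0.0 (shut) to 1.0 (fully open).
Only numpy, scipy, OpenCV 4.12 (cv2) and the standard library are available. Lean on these libraries where they do the work, as an engineer would, in place of code of your own. Each camera call takes 0.05 s, during which the arm holds its last target.

## Task

Post the red-capped sample bottle into the drop-off hopper: push its spring flap inwards and hold it open while you pass the bottle in, keeping hold of the bottle until well over half of its length is inside the mouth. Then let it slide down inside and take the gripper out, so that the bottle ends at rest in the hopper and the flap springs fully shut. Leave the two white-capped bottles standing where they are.

Things in the scene. Friction and masses are not known exactly. Their poses are not given: they have to be found in the camera images.
- sample_center (a point): Centre of the sample bottle with the RED cap, half-way up. Upright round bottle standing on the bench, 100 mm tall overall (foot 50 mm below this point, top of the cap 50 mm above it), body 39 mm across, ribbed cap 42 mm across and 24 mm high at the top. z axis: from foot to cap. About 150 g.
- white1_center (a point): Centre of a bystander bottle, same shape and size as the sample bottle but with a WHITE cap; standing on the bench. Leave alone.
- white2_center (a point): Centre of the other white-capped bystander bottle, same shape and size. Leave alone.
- mouth (a point): Centre of the hopper's mouth, 100 mm (up the slope) by 160 mm (level), in its white sloping front, 207 mm above the bench, closed by the blue flap flush with the front. z axis: straight into the mouth, square to the front: forwards and down, 40 degrees from straight down. x axis: down the slope to the mouth's lower edge (sill), 50 mm away. y axis: level, along the mouth.
- hopper: Drop-off hopper: white front, clear sides, back and top, fixed. Origin: centre of the underside in y; the box runs from x = -100 mm (upright front below the sill, 175 mm high) to x = +170 mm, y = -100 to +100 mm, top 265 mm above the bench; the visor rises to 350 mm. Its front faces -x; z axis up.
- flap (a joint): Blue spring flap that closes the mouth, 96 mm by 156 mm, hinged along the mouth's upper edge, opening inwards. 0 = shut, flush with the sloping front; grows as it is pushed in, to 1.45 rad at the stop. A light spring shuts it: about 0.4 N at its lower edge when shut, 1.3 N when wide open. Slick surface.
- visor_edge (a point): Middle of the free edge (yellow strip) of the clear visor, a flat 200 mm wide sheet that stands 110 mm out from the front, parallel to the mouth's z axis and 90 mm up the slope from the mouth's centre. It overhangs the mouth, so the hopper cannot be loaded straight from above; a tool along the mouth's z axis has 90 mm to the visor and nothing at its sides. Axes as the hopper's.
- chute_top (a point): Top of a slick steel chute inside the hopper, just under the sill. It runs from here parallel to the mouth's z axis for 200 mm down to the hopper's floor (12 mm above the bench), so a bottle let go past the flap slides down by itself. Full width of the hopper. Axes as the hopper's.
Things that resemble listed ones, but are neither listed nor needed, are in the scene too. What is shaped like the part that bears white2_center but blue is not meant.

How it is judged:
On the way:
1. the bottle, still held by the fingers, is inside the mouth with its centre at least 10 mm past the front and the flap is held open by at least 0.5 rad (z of sample_center in the frame of mouth above 0.01 m and y of sample_center in the frame of mouth between -0.08 and 0.08 m and value of joint flap above 0.5 rad and contact force between the fingers and sample above 0.5 N), for 0.1 s.
At the end, for the whole second after the job is handed in: The red-capped bottle lies at rest inside the hopper (its centre within the box and lower than 140 mm above the bench), the flap is shut to within 0.08 rad, and both white-capped bottles stand upright within 30 mm of where they were (x of sample_center in the frame of hopper between -0.1 and 0.17 m and y of sample_center in the frame of hopper between -0.1 and 0.1 m and z of sample_center in the frame of hopper below 0.14 m and linear speed of sample below 0.03 m/s and value of joint flap below 0.08 rad and distance of each of white1_center, white2_center from where it was at the start of the episode below 0.03 m and angle between each of white1_center, white2_center's own z axis and vertical below 0.2 rad); the robot touches nothing.
It fails at once if a white-capped bottle is knocked over or shifted by more than 40 mm (distance of any of white1_center, white2_center from where it was at the start of the episode above 0.04 m or angle between any of white1_center, white2_center's own z axis and vertical above 0.5 rad).
It also fails if it takes over 42 s, if anything falls off the work surface, if the arm or the gripper's body presses on something with over 40 N, if the wrist force passes 120 N, or if a joint passes its speed limit or range.

## Working session

There is one attempt and no reset: what is moved stays moved. The work goes in short steps, Python scripts to look and compute and a tool call to move; the robot and the scene stay as the last step left them, time stands still between calls to the robot, and variables do not carry over. Pictures are saved under pics/ and viewed, and the job is handed in when it is done.

Besides the shell and the picture viewer there is one more tool, called in YAML: its name, and indented under it one key for each argument. move_arm: Moves the arm, as the interface text tells. Its arguments: {"type":"object","properties":{"steps":{"type":"array"}},"required":["steps"]}

```bash
ls; mkdir -p pics; cat > h.py <<'E'
import numpy as np,cv2
from plant import robot,vision,finder
from scipy.spatial.transform import Rotation as Ro
def snap(n,f=None):
    s=vision.snapshot(n)
    if f: cv2.imwrite('pics/'+f,s['img'][:,:,::-1])
    return s
def world(s,u,v,z=None):
    f=200/np.tan(np.radians(s['vertical_fov'])/2)
    u=np.asarray(u,float);v=np.asarray(v,float)
    if z is None: z=s['range_z'][v.astype(int),u.astype(int)]
    c=np.stack([(u-s['cx'])/f*z,(v-s['cy'])/f*z,z],-1)
    return (c-s['t'])@s['R']
def proj(s,X):
    f=200/np.tan(np.radians(s['vertical_fov'])/2)
    c=np.asarray(X)@s['R'].T+s['t']
    return np.stack([c[...,0]/c[...,2]*f+s['cx'],c[...,1]/c[...,2]*f+s['cy']],-1)
E
python3 - <<'E'
from h import *
print(robot.get_obs())
for n in ['scene','top']:
    s=snap(n,n+'0.png')
    for t in ['sample_center','white1_center','mouth','visor_edge','hopper','chute_top','flap']:
        for r in finder.spot_point(t,n)[:4] if t!='flap' else []:
            u,v=r['location'][0]*640,r['location'][1]*400
            print(n,t,round(r['confidence'],2),int(u),int(v),world(s,np.clip(u,0,639),np.clip(v,0,399)).round(3))
    print(s['vertical_fov'],s['cx'],s['cy'],s['R'].round(3).tolist(),s['t'])
E
```

```text
pics
{'time': 0.0, 'qpos': array([-1.17990113e+00,  2.64721148e-01,  1.60535289e+00, -3.77278081e-05,
        1.27371271e+00, -3.68533792e-02]), 'qd': array([ 0.00138629, -0.00168386, -0.00255798,  0.00116099,  0.00101304,
       -0.00046923]), 'joint_efforts': array([ 1.14331549e-03, -5.02111137e+01, -3.56872845e+01,  7.27840606e-02,
        2.93192372e-02, -1.56274295e-04]), 'tool_pos': array([ 0.27975158, -0.6135217 ,  0.23742098]), 'eef_rot': array([ 0.88984493,  1.38358496, -0.88783294]), 'wrist_force': array([ 0.3716742 , -0.19862674,  0.23348473]), 'torque': array([ 0.03713071,  0.05054604, -0.0383022 ]), 'opening': 0.9964573379800352}
scene sample_center 0.85 258 233 [ 0.468 -0.129  0.065]
scene white1_center 0.62 203 261 [ 0.464 -0.289  0.062]
scene visor_edge 0.58 399 127 [0.619 0.197 0.347]
scene hopper 0.72 382 215 [0.634 0.161 0.09 ]
scene chute_top 0.75 393 191 [0.643 0.18  0.173]
47.02246363753049 313.7848733095345 197.53549400773912 [[0.596, 0.803, -0.01], [0.546, -0.415, -0.727], [-0.588, 0.428, -0.686]] [-0.32208219 -0.16734273  1.59550359]
top sample_center 0.66 355 233 [ 0.452 -0.119  0.103]
top white1_center 0.58 411 233 [ 0.45  -0.263  0.105]
top white1_center 0.3 371 169 [ 0.616 -0.165  0.1  ]
top mouth 0.74 218 166 [0.601 0.178 0.348]
top visor_edge 0.93 209 158 [0.619 0.196 0.349]
top chute_top 0.85 230 158 [0.639 0.186 0.183]
47.37827187324124 315.77029950067237 193.25788309775683 [[-0.014, -1.0, -0.002], [-0.999, 0.014, -0.048], [0.048, 0.002, -0.999]] [-0.01152296  0.56059211  1.2510806 ]
```

View pics/scene0.png

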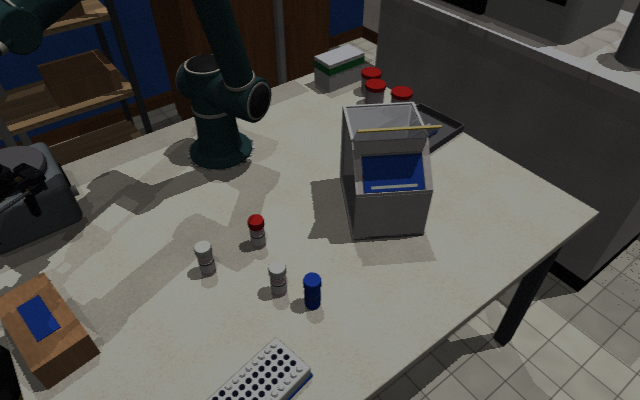

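View pics/top0.png

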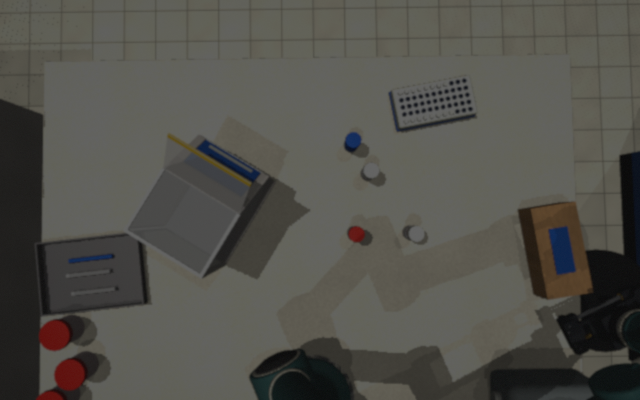

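```bash
python3 - <<'E'
from h import *
for n in ['top','scene']:
    s=snap(n)
    hsv=cv2.cvtColor(s['img'],cv2.COLOR_RGB2HSV)
    m=(hsv[...,0]>18)&(hsv[...,0]<34)&(hsv[...,1]>100)&(hsv[...,2]>60)
    v,u=np.nonzero(m)
    P=world(s,u+.5,v+.5); k=(abs(P[:,2]-.349)<.012)&(P[:,1]>0)
    P=P[k]; print(n,len(P))
    c=np.median(P,0); d=np.linalg.svd((P-P.mean(0))[:,:2],full_matrices=False)[2][0]
    t=(P-P.mean(0))[:,:2]@d
    mid=P.mean(0)[:2]+d*(t.max()+t.min())/2
    print('mid',mid,'z',np.median(P[:,2]),'len',np.ptp(t),'dir',d, 'yaw dir deg',np.degrees(np.arctan2(d[1],d[0])))
    # bottles: points height between .005 and .2 in region
    v,u=np.mgrid[0:400,0:640]; P=world(s,u+.5,v+.5); ok=(s['range_z']>0)&(P[...,2]>.093)&(P[...,2]<.108)&(P[...,0]>.38)&(P[...,0]<.75)&(P[...,1]<-.03)&(P[...,1]>-.36)
    nl,lab,st,ce=cv2.connectedComponentsWithStats(ok.astype(np.uint8))
    for i in range(1,nl):
        if st[i,4]>25:
            q=P[lab==i]; print(st[i,4],s['img'][lab==i].mean(0).round(),((q.max(0)+q.min(0))/2).round(4),np.ptp(q,axis=0).round(3))
E
```

```text
top 398
mid [0.61511844 0.19691114] z 0.34719676900551355 len 0.19736415464356294 dir [-0.52526868 -0.85093643] yaw dir deg -121.68633228463533
205 [25. 46. 87.] [ 0.6926 -0.1184  0.0989] [0.042 0.039 0.011]
205 [95. 95. 93.] [ 0.612  -0.1637  0.0989] [0.039 0.04  0.012]
206 [94. 29. 25.] [ 0.4483 -0.1229  0.0989] [0.041 0.041 0.012]
206 [95. 95. 94.] [ 0.4476 -0.2774  0.0996] [0.039 0.042 0.013]
scene 99
mid [0.620982   0.19699367] z 0.34398425498460145 len 0.19816722686160854 dir [-0.52548914 -0.85080031] yaw dir deg -121.70117766363349
155 [112.  23.  22.] [ 0.4511 -0.1239  0.0977] [0.045 0.04  0.009]
191 [134. 135. 130.] [ 0.4519 -0.2784  0.0981] [0.043 0.041 0.009]
206 [138. 138. 135.] [ 0.6139 -0.1653  0.0989] [0.043 0.041 0.012]
223 [ 23.  45. 109.] [ 0.6959 -0.1198  0.0981] [0.04  0.041 0.01 ]
```

```bash
python3 - <<'E'
from h import *
o=robot.get_obs();R=Ro.from_rotvec(o['eef_rot']).as_matrix();print(R.round(3))
j=np.degrees(np.arctan2(R[1,2],R[0,2]));print(j, 'target -121.7 or 58.3')
E
```

```text
[[ 0.     0.91   0.415]
 [-0.     0.415 -0.91 ]
 [-1.    -0.     0.   ]]
-65.48985650831105 target -121.7 or 58.3
```

move_arm:
  steps:
    - {"tx": 1,"ty": 2.7,"wz": 0.12,"jaw": 100}
    - {"tx": 1,"ty": 2.7,"wz": 0.12,"jaw": 100}
    - {"tx": 1,"ty": 2.7,"wz": 0.12,"jaw": 100}
    - {"tx": 1,"ty": 2.7,"wz": 0.12,"jaw": 100}
    - {"tx": 1,"ty": 2.7,"wz": 0.12,"jaw": 100}

```text
validation failed for argument at $.st...
```

```bash
cat > log.py <<'E'
from h import *
import json
o=robot.get_obs();R=Ro.from_rotvec(o['eef_rot']).as_matrix()
print('t',o['time'],'q',o['qpos'].round(3),'p',o['tool_pos'].round(4),'open',round(o['opening'],3),'F',o['wrist_force'].round(1));print('toolx',R[:,0].round(3),'jaw',R[:,2].round(3),'yaw',np.degrees(np.arctan2(R[1,2],R[0,2])).round(1))
open('fk.txt','a').write(json.dumps([o['qpos'].tolist(),o['tool_pos'].tolist(),o['eef_rot'].tolist()])+'\n')
E
python3 log.py
```

```text
t 0.8 q [-1.18   0.264  1.604 -0.     1.274 -0.037] p [ 0.28   -0.6142  0.2388] open 1.002 F [ 0.5 -0.1 -0.1]
toolx [ 0. -0. -1.] jaw [ 0.415 -0.91   0.   ] yaw -65.5
```

move_arm:
  steps:
    - {"wx": 0,"wy": 0,"wz": 0.12,"tx": 1,"ty": 2.7,"tz": 0,"jaw": 100}
    - {"wx": 0,"wy": 0,"wz": 0.12,"tx": 1,"ty": 2.7,"tz": 0,"jaw": 100}
    - {"wx": 0,"wy": 0,"wz": 0.12,"tx": 1,"ty": 2.7,"tz": 0,"jaw": 100}
    - {"wx": 0,"wy": 0,"wz": 0.12,"tx": 1,"ty": 2.7,"tz": 0,"jaw": 100}
    - {"wx": 0,"wy": 0,"wz": 0.12,"tx": 1,"ty": 2.7,"tz": 0,"jaw": 100}

```text
time: 1.22
tool_pos: [0.3286, -0.4802, 0.238]
eef_rot: [0.41, 1.529, -0.414]
wrist_force: [1.0, 0.5, -0.3]
opening: 0.995
```

```bash
python3 log.py
```

```text
t 1.2167 q [-1.013e+00  8.700e-02  1.811e+00 -1.000e-03  1.240e+00 -4.870e-01] p [ 0.3286 -0.4802  0.238 ] open 0.995 F [ 1.   0.5 -0.3]
toolx [ 0.001 -0.003 -1.   ] jaw [ 0.865 -0.502  0.003] yaw -30.1
```

move_arm:
  steps:
    - {"wx": 0,"wy": 0,"wz": 0.12,"tx": 0.9,"ty": 2.7,"tz": 0,"jaw": 100}
    - {"wx": 0,"wy": 0,"wz": 0.12,"tx": 0.9,"ty": 2.7,"tz": 0,"jaw": 100}
    - {"wx": 0,"wy": 0,"wz": 0.12,"tx": 0.9,"ty": 2.7,"tz": 0,"jaw": 100}
    - {"wx": 0,"wy": 0,"wz": 0.12,"tx": 0.9,"ty": 2.7,"tz": 0,"jaw": 100}
    - {"wx": 0,"wy": 0,"wz": 0.12,"tx": 0.9,"ty": 2.7,"tz": 0,"jaw": 100}

```text
time: 1.63
tool_pos: [0.3749, -0.3386, 0.2387]
eef_rot: [-0.08, 1.565, 0.076]
wrist_force: [0.1, -0.0, 0.7]
opening: 1.002
```

```bash
python3 log.py
```

```text
t 1.6333 q [-0.785 -0.064  1.963  0.002  1.238 -0.885] p [ 0.3749 -0.3386  0.2387] open 1.002 F [ 0.1 -0.   0.7]
toolx [ 0.005 -0.003 -1.   ] jaw [0.995 0.099 0.004] yaw 5.7
```

move_arm:
  steps:
    - {"wx": 0,"wy": 0,"wz": 0.12,"tx": 0.8,"ty": 2.6,"tz": 0,"jaw": 100}
    - {"wx": 0,"wy": 0,"wz": 0.12,"tx": 0.8,"ty": 2.6,"tz": 0,"jaw": 100}
    - {"wx": 0,"wy": 0,"wz": 0.12,"tx": 0.8,"ty": 2.6,"tz": 0,"jaw": 100}
    - {"wx": 0,"wy": 0,"wz": 0.12,"tx": 0.8,"ty": 2.6,"tz": 0,"jaw": 100}
    - {"wx": 0,"wy": 0,"wz": 0.12,"tx": 0.8,"ty": 2.6,"tz": 0,"jaw": 100}

```text
time: 2.05
tool_pos: [0.4161, -0.2018, 0.2401]
eef_rot: [-0.569, 1.487, 0.563]
wrist_force: [-0.2, -0.6, -0.7]
opening: 1.002
```

```bash
python3 log.py
```

```text
t 2.05 q [-0.508 -0.154  2.041  0.004  1.247 -1.234] p [ 0.4161 -0.2018  0.2401] open 1.002 F [-0.2 -0.6 -0.7]
toolx [ 0.009 -0.    -1.   ] jaw [0.749 0.663 0.006] yaw 41.5
```

move_arm:
  steps:
    - {"wx": 0,"wy": 0,"wz": 0.075,"tx": 0.9,"ty": 2.0,"tz": 0,"jaw": 100}
    - {"wx": 0,"wy": 0,"wz": 0.075,"tx": 0.9,"ty": 2.0,"tz": 0,"jaw": 100}
    - {"wx": 0,"wy": 0.005,"wz": 0.075,"tx": 0.9,"ty": 2.0,"tz": 0,"jaw": 100}
    - {"wx": 0,"wy": 0.005,"wz": 0.075,"tx": 0.9,"ty": 2.0,"tz": -1,"jaw": 100}
    - {"wx": 0,"wy": 0,"wz": 0,"tx": 0,"ty": 0,"tz": -3,"jaw": 100}

```text
time: 2.47
tool_pos: [0.4587, -0.1147, 0.2077]
eef_rot: [-0.823, 1.399, 0.809]
wrist_force: [0.2, -0.6, 0.3]
opening: 1.003
```

```bash
python3 log.py; python3 - <<'E'
from h import *
for n in ['wrist','top']:
    s=snap(n,n+'1.png')
    v,u=np.mgrid[0:400,0:640]; P=world(s,u+.5,v+.5); 
    ok=(s['range_z']>0)&(P[...,2]>.085)&(P[...,2]<.115)&(abs(P[...,0]-.45)<.05)&(abs(P[...,1]+.12)<.05)
    q=P[ok];c=s['img'][ok].astype(int); k=c[:,0]>2*c[:,2]; q=q[k]
    print(n,len(q),((q.max(0)+q.min(0))/2).round(4),np.ptp(q,axis=0).round(3))
E
```

```text
t 2.4667 q [-0.3   -0.113  2.066  0.003  1.174 -1.351] p [ 0.4587 -0.1147  0.2077] open 1.003 F [ 0.2 -0.6  0.3]
toolx [ 0.015 -0.001 -1.   ] jaw [0.498 0.867 0.006] yaw 60.1
wrist 1649 [ 0.4475 -0.1244  0.1002] [0.041 0.039 0.006]Traceback (most recent call last):
  File "<stdin>", line 7, in <module>
    return umr_maximum(a, axis, None, out, keepdims, initial, where)
ValueError: zero-size array to reduction operation maximum which has no identity
```

move_arm:
  steps:
    - {"wx": 0,"wy": 0.015,"wz": -0.03,"tx": -1.1,"ty": -0.9,"tz": -2,"jaw": 100}
    - {"wx": 0,"wy": 0,"wz": 0,"tx": 0,"ty": 0,"tz": -2,"jaw": 100}
    - {"wx": 0,"wy": 0,"wz": 0,"tx": 0,"ty": 0,"tz": -2,"jaw": 100}
    - {"wx": 0,"wy": 0,"wz": 0,"tx": 0,"ty": 0,"tz": -2,"jaw": 100}
    - {"wx": 0,"wy": 0,"wz": 0,"tx": 0,"ty": 0,"tz": 0,"jaw": 100}

```text
time: 2.98
tool_pos: [0.4407, -0.1265, 0.1222]
eef_rot: [-0.783, 1.436, 0.794]
wrist_force: [-1.9, 0.9, 0.1]
opening: 0.998
```

```bash
python3 log.py; python3 - <<'E'
from h import *
s=snap('wrist','wrist2.png')
E
```

```text
t 2.9833 q [-0.33  -0.033  2.162 -0.005  1.026 -1.338] p [ 0.4407 -0.1265  0.1222] open 0.998 F [-1.9  0.9  0.1]
toolx [-0.014  0.    -1.   ] jaw [ 0.532  0.847 -0.008] yaw 57.9
```

View pics/wrist2.png

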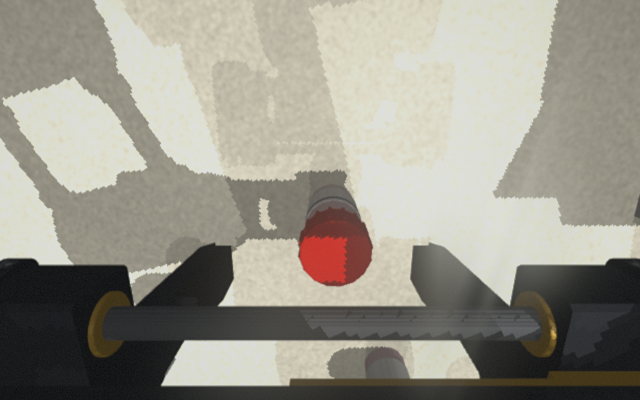

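move_arm:
  steps:
    - {"wx": 0,"wy": -0.012,"wz": 0,"tx": 0.75,"ty": 0.2,"tz": 0,"jaw": 100}
    - {"wx": 0,"wy": 0,"wz": 0,"tx": 0,"ty": 0,"tz": -1.8,"jaw": 100}
    - {"wx": 0,"wy": 0,"wz": 0,"tx": 0,"ty": 0,"tz": -1.8,"jaw": 100}
    - {"wx": 0,"wy": 0,"wz": 0,"tx": 0,"ty": 0,"tz": -1.6,"jaw": 100}
    - {"wx": 0,"wy": 0,"wz": 0,"tx": 0,"ty": 0,"tz": 0,"jaw": 100}

```text
time: 3.45
tool_pos: [0.4587, -0.1287, 0.0817]
eef_rot: [-0.794, 1.411, 0.771]
wrist_force: [-0.5, 0.2, -0.9]
opening: 1.001
```

```bash
python3 log.py; python3 - <<'E'
from h import *
s=snap('wrist','wrist3.png')
v,u=np.mgrid[0:400,0:640]; P=world(s,u+.5,v+.5); 
ok=(s['range_z']>0)&(P[...,2]>.09)&(P[...,2]<.115)&(abs(P[...,0]-.45)<.05)&(abs(P[...,1]+.12)<.05)
q=P[ok];c=s['img'][ok].astype(int); k=c[:,0]>2*c[:,2]; q=q[k]
print(len(q),((q.max(0)+q.min(0))/2).round(4),np.ptp(q,axis=0).round(3))
E
```

```text
t 3.45 q [-0.326  0.034  2.182  0.     0.906 -1.332] p [ 0.4587 -0.1287  0.0817] open 1.001 F [-0.5  0.2 -0.9]
toolx [ 0.019 -0.006 -1.   ] jaw [0.535 0.845 0.005] yaw 57.7
6635 [ 0.4477 -0.1236  0.0966] [0.042 0.041 0.013]
```

View pics/wrist3.png

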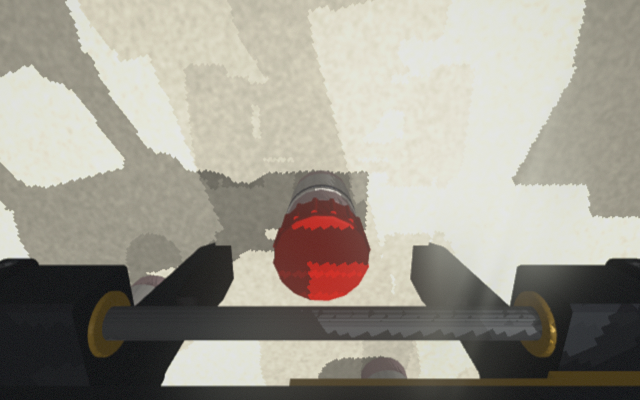

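move_arm:
  steps:
    - {"wx": 0,"wy": 0.008,"wz": 0,"tx": -0.5,"ty": 0.2,"tz": -0.5,"jaw": 100}
    - {"wx": 0,"wy": 0,"wz": 0,"tx": 0,"ty": 0,"tz": 0,"jaw": 100}
    - {"wx": 0,"wy": 0.004,"wz": 0,"tx": -0.2,"ty": 0.1,"tz": -0.4,"jaw": 100}
    - {"wx": 0,"wy": 0,"wz": 0,"tx": 0,"ty": 0,"tz": 0,"jaw": 100}
    - {"wx": 0,"wy": 0,"wz": 0,"tx": 0,"ty": 0,"tz": 0,"jaw": 100}

```text
time: 3.92
tool_pos: [0.4577, -0.1275, 0.0807]
eef_rot: [-0.797, 1.413, 0.768]
wrist_force: [0.0, -0.0, -0.4]
opening: 0.997
```

```bash
python3 log.py
```

```text
t 3.9167 q [-0.321  0.032  2.186 -0.005  0.902 -1.324] p [ 0.4577 -0.1275  0.0807] open 0.997 F [ 0.  -0.  -0.4]
toolx [ 0.019 -0.01  -1.   ] jaw [0.535 0.845 0.001] yaw 57.6
```

move_arm:
  steps:
    - {"wx": 0,"wy": 0.01,"wz": 0,"tx": -0.6,"ty": 0.3,"tz": -0.6,"jaw": 100}
    - {"wx": 0,"wy": 0.01,"wz": 0,"tx": -0.6,"ty": 0.3,"tz": -0.6,"jaw": 100}
    - {"wx": 0,"wy": 0,"wz": 0,"tx": 0,"ty": 0,"tz": 0,"jaw": 100}
    - {"wx": 0,"wy": 0,"wz": 0,"tx": 0,"ty": 0,"tz": 0,"jaw": 100}
    - {"wx": 0,"wy": 0,"wz": 0,"tx": 0,"ty": 0,"tz": 0,"jaw": 100}

```text
time: 4.33
tool_pos: [0.4442, -0.1207, 0.0678]
eef_rot: [-0.791, 1.433, 0.779]
wrist_force: [-0.5, -0.4, 0.2]
opening: 1.0
```

```bash
python3 log.py
```

```text
t 4.3333 q [-0.311  0.037  2.21  -0.014  0.895 -1.309] p [ 0.4442 -0.1207  0.0678] open 1.0 F [-0.5 -0.4  0.2]
toolx [-0.003 -0.01  -1.   ] jaw [ 0.535  0.845 -0.011] yaw 57.6
```

move_arm:
  steps:
    - {"wx": 0,"wy": 0,"wz": 0,"tx": 0.2,"ty": -0.2,"tz": 0,"jaw": 50}
    - {"wx": 0,"wy": 0,"wz": 0,"tx": 0,"ty": 0,"tz": 0,"jaw": 30}
    - {"wx": 0,"wy": 0,"wz": 0,"tx": 0,"ty": 0,"tz": 0,"jaw": 20}
    - {"wx": 0,"wy": 0,"wz": 0,"tx": 0,"ty": 0,"tz": 0,"jaw": 20}
    - {"wx": 0,"wy": 0,"wz": 0,"tx": 0,"ty": 0,"tz": 0,"jaw": 20}

```text
time: 4.75
tool_pos: [0.4468, -0.1231, 0.0679]
eef_rot: [-0.791, 1.432, 0.778]
wrist_force: [0.3, 0.1, -0.5]
opening: 0.648
```

```bash
python3 log.py
```

```text
t 4.75 q [-0.315  0.043  2.204 -0.014  0.895 -1.312] p [ 0.4468 -0.1231  0.0679] open 0.648 F [ 0.3  0.1 -0.5]
toolx [-0.003 -0.011 -1.   ] jaw [ 0.535  0.845 -0.01 ] yaw 57.6
```

move_arm:
  steps:
    - {"wx": 0,"wy": 0,"wz": 0,"tx": 0,"ty": 0,"tz": 0,"jaw": 10}
    - {"wx": 0,"wy": 0,"wz": 0,"tx": 0,"ty": 0,"tz": 0,"jaw": 10}
    - {"wx": 0,"wy": 0,"wz": 0,"tx": 0,"ty": 0,"tz": 0,"jaw": 10}
    - {"wx": 0,"wy": 0,"wz": 0,"tx": 0,"ty": 0,"tz": 0,"jaw": 10}
    - {"wx": 0,"wy": 0,"wz": 0,"tx": 0,"ty": 0,"tz": 0,"jaw": 10}

```text
time: 5.17
tool_pos: [0.4471, -0.1232, 0.068]
eef_rot: [-0.791, 1.432, 0.778]
wrist_force: [0.5, 0.4, -0.6]
opening: 0.467
```

```bash
python3 log.py
cat > fit.py <<'E'
from h import *
import json
from scipy.optimize import least_squares
D=[json.loads(l) for l in open('fk.txt')]
Q=np.array([d[0] for d in D]);P=np.array([d[1] for d in D]);RR=Ro.from_rotvec([d[2] for d in D])
# model: q1 about z; q2,q3,q5 about y; q4 about forearm; q6 about tool
# home dirs
def fk(q,p):
    d1,a1,a2,a3,d4,d6,ang,lat=p
    R1=Ro.from_euler('z',q[0]);R2=R1*Ro.from_euler('y',q[1]);R3=R2*Ro.from_euler('y',q[2])
    R4=R3*Ro.from_euler('z',q[3]) ;R5=R4*Ro.from_euler('y',q[4]);R6=R5*Ro.from_euler('z',s6*q[5])
    x=R1.apply([a1,lat,d1])+R2.apply([0,0,a2])+R3.apply([a3,0,d4])+R5.apply([0,0,d6])
    return x,R6
s6=1
E
python3 - <<'E'
from fit import *
# orientation check: tool x = R6 z ; jaw
for i in range(0,len(Q),3):
    x,R=fk(Q[i],np.zeros(8)); print((R.inv()*RR[i]).as_matrix().round(3).tolist())
r=least_squares(lambda p:np.concatenate([fk(q,p)[0]-y for q,y in zip(Q,P)]),[.3,0,.4,0,.4,.2,0,0])
print(r.x.round(4),np.abs(r.fun).max())
r=least_squares(lambda p:np.concatenate([np.concatenate([fk(q,p)[0]-y for q,y in zip(Q,P)]),1e-3*(p-np.array([.3,0,.4,0,.4,.25,0,0]))]),[.3,0,.4,0,.4,.2,0,0])
print(r.x.round(4),np.abs(r.fun).max())
E
```

```text
t 5.1667 q [-0.315  0.043  2.204 -0.014  0.894 -1.312] p [ 0.4471 -0.1232  0.068 ] open 0.467 F [ 0.5  0.4 -0.6]
toolx [-0.002 -0.011 -1.   ] jaw [ 0.535  0.844 -0.01 ] yaw 57.6
[[-0.0, 0.0, -1.0], [0.0, 1.0, 0.0], [1.0, -0.0, -0.0]]
[[-0.0, 0.0, -1.0], [-0.0, 1.0, 0.0], [1.0, 0.0, -0.0]]
[[0.0, 0.0, -1.0], [0.0, 1.0, 0.0], [1.0, -0.0, 0.0]]
[[-0.0, 0.0, -1.0], [0.0, 1.0, 0.0], [1.0, -0.0, -0.0]]
[ 0.2518 -0.      0.512   0.0014  0.5662  0.3403  0.01    0.0249] 7.537637181087575e-12
[0.2518 0.     0.512  0.0014 0.5662 0.3402 0.     0.0249] 0.00016619932189203347
```

```bash
cat >> fit.py <<'E'
pp=np.array([.2518,0,.512,.0014,.5662,.3403,0,.0249])
C=Ro.from_matrix([[0,0,-1.],[0,1,0],[1,0,0]])
lo=np.array([-2.63,-.94,.31,-1.31,0,-2.55]);hi=np.array([2.63,2.18,2.57,4.45,2.66,2.55])
hx=np.array([-.851,.525,0]);hy=np.array([-.525,-.851,0]);Z=np.array([0,0,1.])
M=np.array([.616,.197,.207]) # mouth
s,c=np.sin(np.radians(40)),np.cos(np.radians(40))
zm=s*hx-c*Z; xm=-c*hx-s*Z
def rot(tilt,az=0):
    hxx=Ro.from_euler('z',az).apply(hx)
    x=np.sin(tilt)*hxx-np.cos(tilt)*Z; z=Ro.from_euler('z',az).apply(-hy); y=np.cross(z,x)
    return Ro.from_matrix(np.stack([x,y,z],1))
def ik(p,R,q0):
    f=lambda q:(lambda a:np.concatenate([a[0]-p,.3*(R.inv()*a[1]*C).as_rotvec()]))(fk(q,pp))
    r=least_squares(f,np.clip(q0,lo+1e-3,hi-1e-3),bounds=(lo,hi)); return r.x,np.abs(r.fun).max()
def pts(q):
    d1,a1,a2,a3,d4,d6,_,lat=pp
    R1=Ro.from_euler('z',q[0]);R2=R1*Ro.from_euler('y',q[1]);R3=R2*Ro.from_euler('y',q[2])
    s0=R1.apply([a1,lat,d1]);e=s0+R2.apply([0,0,a2]);w=e+R3.apply([a3,0,d4]);return s0,e,w
E
python3 - <<'E'
from fit import *
print('fit',np.abs([fk(q,pp)[0]-y for q,y in zip(Q,P)]).max())
rng=np.random.default_rng(0)
for tilt in [0.,.35,.7]:
  for dep in [-.22,-.1,.03]:   # tcp depth along zm
    p=M+zm*dep+xm*.01; sols=[]
    for k in range(30):
        q,e=ik(p,rot(tilt),rng.uniform(lo,hi))
        if e<1e-4 and not any(np.abs(q-b).max()<.02 for b in sols): sols.append(q)
    print(tilt,dep,p.round(3)); 
    for q in sols: print('   ',q.round(2),'wrist',pts(q)[2].round(3),'elbow',pts(q)[1].round(3))
E
```

```text
fit 2.5999999510584182e-05
0.0 -0.22 [0.743 0.119 0.369]
    [ 0.13  0.37  1.23  0.    1.54 -0.89] wrist [0.743 0.119 0.709] elbow [0.181 0.048 0.729]
0.0 -0.1 [0.677 0.159 0.277]
    [ 0.2   0.28  1.51 -0.    1.35 -0.82] wrist [0.677 0.159 0.617] elbow [0.136 0.052 0.743]
0.0 0.03 [0.606 0.203 0.178]
    [ 0.28  0.24  1.75  0.    1.15 -0.73] wrist [0.606 0.203 0.518] elbow [0.11  0.058 0.749]
0.35 -0.22 [0.743 0.119 0.369]
    [ 0.04  0.57  0.98  0.2   1.87 -0.95] wrist [0.842 0.057 0.689] elbow [0.276 0.036 0.682]
0.35 -0.1 [0.677 0.159 0.277]
    [ 0.09  0.46  1.31  0.21  1.65 -0.94] wrist [0.777 0.098 0.597] elbow [0.224 0.046 0.71 ]
0.35 0.03 [0.606 0.203 0.178]
    [ 0.16  0.4   1.58  0.23  1.44 -0.92] wrist [0.705 0.142 0.497] elbow [0.193 0.057 0.723]
0.7 -0.22 [0.743 0.119 0.369]
    [-0.02  0.79  0.75  0.41  2.19 -0.9 ] wrist [0.929 0.004 0.629] elbow [0.364 0.017 0.613]
0.7 -0.1 [0.677 0.159 0.277]
    [ 0.02  0.65  1.13  0.39  1.95 -0.96] wrist [0.864 0.044 0.537] elbow [0.311 0.032 0.658]
0.7 0.03 [0.606 0.203 0.178]
    [ 0.08  0.59  1.42  0.4   1.72 -1.  ] wrist [0.793 0.088 0.438] elbow [0.281 0.047 0.678]
```

move_arm:
  steps:
    - {"wx": 0,"wy": 0,"wz": 0,"tx": 0,"ty": 0,"tz": 1.5,"jaw": 10}
    - {"wx": 0,"wy": 0,"wz": 0,"tx": 0,"ty": 0,"tz": 3,"jaw": 10}
    - {"wx": 0,"wy": 0,"wz": 0,"tx": 0,"ty": 0,"tz": 3,"jaw": 10}
    - {"wx": 0,"wy": 0,"wz": 0,"tx": 0,"ty": 0,"tz": 3,"jaw": 10}
    - {"wx": 0,"wy": 0,"wz": 0,"tx": 0,"ty": 0,"tz": 3,"jaw": 10}

```text
time: 5.58
tool_pos: [0.4367, -0.1199, 0.1968]
eef_rot: [-0.779, 1.449, 0.794]
wrist_force: [0.6, -0.9, -2.7]
opening: 0.462
```

```bash
python3 log.py;python3 -c "
from h import *
snap('scene','scene4.png');snap('wrist','wrist4.png')"
```

```text
t 5.5833 q [-0.315 -0.117  2.091 -0.012  1.191 -1.316] p [ 0.4367 -0.1199  0.1968] open 0.462 F [ 0.6 -0.9 -2.7]
toolx [-0.026 -0.003 -1.   ] jaw [ 0.535  0.845 -0.016] yaw 57.6
```

View pics/wrist4.png

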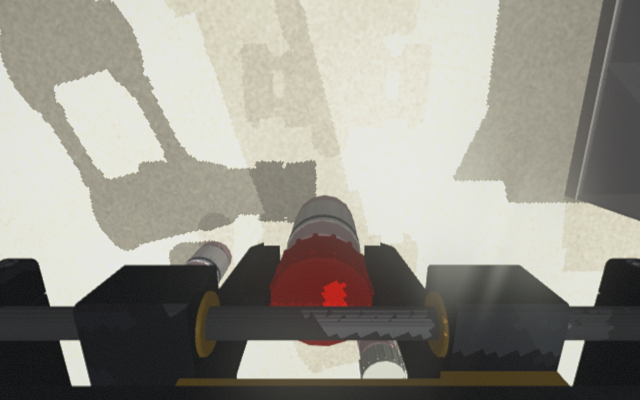

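View pics/scene4.png

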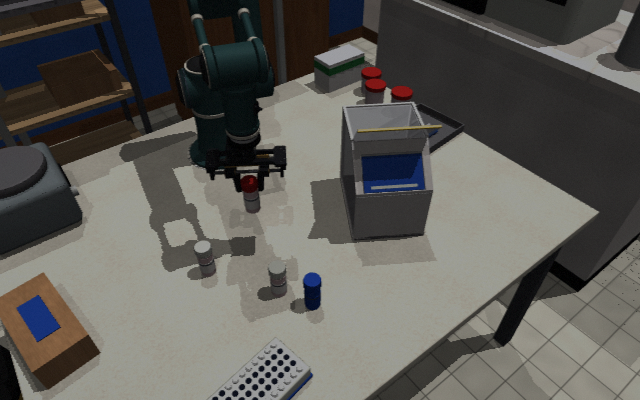

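move_arm:
  steps:
    - {"wx": 0.018,"wy": 0.03,"wz": 0,"tx": 1.5,"ty": 0,"tz": 3,"jaw": 10}
    - {"wx": 0.018,"wy": 0.03,"wz": 0,"tx": 2.2,"ty": 0.2,"tz": 2.5,"jaw": 10}
    - {"wx": 0.018,"wy": 0.03,"wz": 0,"tx": 2.6,"ty": 0.5,"tz": 2.5,"jaw": 10}
    - {"wx": 0.018,"wy": 0.03,"wz": 0,"tx": 2.8,"ty": 0.5,"tz": 2.5,"jaw": 10}
    - {"wx": 0.018,"wy": 0.03,"wz": 0,"tx": 2.8,"ty": 0.5,"tz": 2.5,"jaw": 10}

```text
time: 6.1
tool_pos: [0.5408, -0.0985, 0.3146]
eef_rot: [-0.641, 1.561, 0.95]
wrist_force: [0.9, 0.3, -2.8]
opening: 0.464
```

```bash
python3 log.py
```

```text
t 6.1 q [-0.251  0.138  1.632  0.041  1.6   -1.26 ] p [ 0.5408 -0.0985  0.3146] open 0.464 F [ 0.9  0.3 -2.8]
toolx [-0.209  0.096 -0.973] jaw [ 0.533  0.846 -0.031] yaw 57.8
```

move_arm:
  steps:
    - {"wx": 0.018,"wy": 0.03,"wz": 0,"tx": 3,"ty": 1,"tz": 1.8,"jaw": 10}
    - {"wx": 0.018,"wy": 0.03,"wz": 0,"tx": 3.2,"ty": 1.2,"tz": 1.8,"jaw": 10}
    - {"wx": 0.022,"wy": 0.036,"wz": 0,"tx": 3.2,"ty": 1.4,"tz": 1.8,"jaw": 10}
    - {"wx": 0.022,"wy": 0.036,"wz": 0,"tx": 3.2,"ty": 1.4,"tz": 1.8,"jaw": 10}
    - {"wx": 0.022,"wy": 0.036,"wz": 0,"tx": 3,"ty": 1.6,"tz": 1.2,"jaw": 10}

```text
time: 6.52
tool_pos: [0.7024, -0.0322, 0.3955]
eef_rot: [-0.489, 1.658, 1.104]
wrist_force: [0.9, -0.3, -1.0]
opening: 0.461
```

```bash
python3 log.py
```

```text
t 6.5167 q [-0.148  0.557  0.981  0.153  2.018 -1.115] p [ 0.7024 -0.0322  0.3955] open 0.461 F [ 0.9 -0.3 -1. ]
toolx [-0.379  0.196 -0.905] jaw [ 0.529  0.848 -0.038] yaw 58.0
```

move_arm:
  steps:
    - {"wx": 0.033,"wy": 0.04,"wz": 0,"tx": 0.8,"ty": 2.9,"tz": -0.5,"jaw": 10}
    - {"wx": 0.033,"wy": 0.04,"wz": 0,"tx": 0.6,"ty": 2.9,"tz": -0.7,"jaw": 10}
    - {"wx": 0.033,"wy": 0.04,"wz": 0,"tx": 0.6,"ty": 2.9,"tz": -0.7,"jaw": 10}
    - {"wx": 0.033,"wy": 0.04,"wz": 0,"tx": 0.6,"ty": 2.9,"tz": -0.7,"jaw": 10}
    - {"wx": 0.033,"wy": 0.04,"wz": 0,"tx": 0.6,"ty": 2.9,"tz": -0.7,"jaw": 10}

```text
time: 6.93
tool_pos: [0.7439, 0.1155, 0.351]
eef_rot: [-0.266, 1.725, 1.312]
wrist_force: [0.5, 0.3, -1.8]
opening: 0.463
```

```bash
cat > mf.py <<'E'
from fit import *
from log import o,R
d=o['tool_pos']-M
print('mouth frame: x %.4f y %.4f z %.4f'%(d@xm,d@hy,d@zm))
print('rot err world rotvec',(rot(np.radians(40))*Ro.from_matrix(R).inv()).as_rotvec().round(3))
def tgt(x,y,z): 
    p=M+x*xm+y*hy+z*zm; return ((p-o['tool_pos'])*100).round(2)
print('to (.01,0,-.15) cm',tgt(.01,0,-.15),'to (.01,0,.045)',tgt(.01,0,.045), 'zm',zm.round(3))
E
python3 mf.py;python3 -c "
from h import *
snap('scene','scene5.png')"
```

```text
t 6.9333 q [-0.027  0.794  0.775  0.404  2.168 -0.91 ] p [0.7439 0.1155 0.351 ] open 0.463 F [ 0.5  0.3 -1.8]
toolx [-0.552  0.34  -0.761] jaw [ 0.531  0.848 -0.006] yaw 58.0
mouth frame: x 0.0236 y 0.0022 z -0.2078
rot err world rotvec [ 0.002 -0.009  0.007]
to (.01,0,-.15) cm [-3.93  2.69 -3.55] to (.01,0,.045) [-14.6    9.27 -18.49] zm [-0.547  0.337 -0.766]
```

View pics/scene5.png

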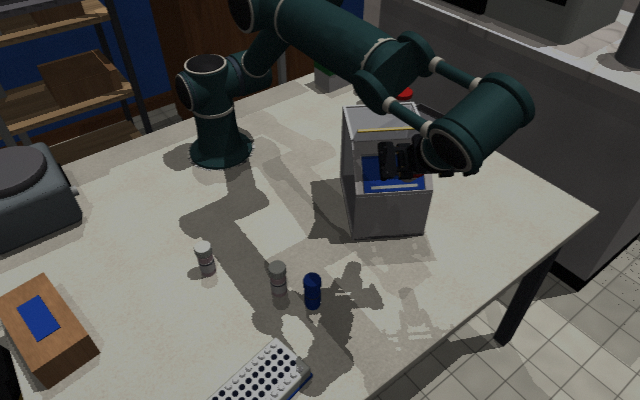

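move_arm:
  steps:
    - {"wx": 0,"wy": -0.003,"wz": 0.002,"tx": -1,"ty": 0.7,"tz": -0.8,"jaw": 10}
    - {"wx": 0,"wy": -0.003,"wz": 0.002,"tx": -1,"ty": 0.7,"tz": -0.9,"jaw": 10}
    - {"wx": 0,"wy": -0.003,"wz": 0,"tx": -1,"ty": 0.7,"tz": -0.9,"jaw": 10}
    - {"wx": 0,"wy": 0,"wz": 0,"tx": -1,"ty": 0.7,"tz": -0.9,"jaw": 10}
    - {"wx": 0,"wy": 0,"wz": 0,"tx": -0.3,"ty": 0.2,"tz": -0.4,"jaw": 10}

```text
time: 7.4
tool_pos: [0.7005, 0.1553, 0.281]
eef_rot: [-0.26, 1.742, 1.326]
wrist_force: [0.1, 1.0, -2.7]
opening: 0.467
```

```bash
python3 mf.py;python3 -c "
from h import *
snap('wrist','wrist5.png');s=snap('scene');cv2.imwrite('pics/s5.png',cv2.resize(s['img'][80:260,300:560,::-1],None,fx=3,fy=3))"
```

```text
t 7.4 q [ 0.018  0.721  1.026  0.392  2.009 -0.941] p [0.7005 0.1553 0.281 ] open 0.467 F [ 0.1  1.  -2.7]
toolx [-0.57   0.336 -0.75 ] jaw [ 0.524  0.852 -0.016] yaw 58.4
mouth frame: x 0.0243 y -0.0089 z -0.1170
rot err world rotvec [ 0.001 -0.03  -0.001]
to (.01,0,-.15) cm [ 0.4  -1.3   3.45] to (.01,0,.045) [-10.26   5.29 -11.49] zm [-0.547  0.337 -0.766]
```

View pics/wrist5.png

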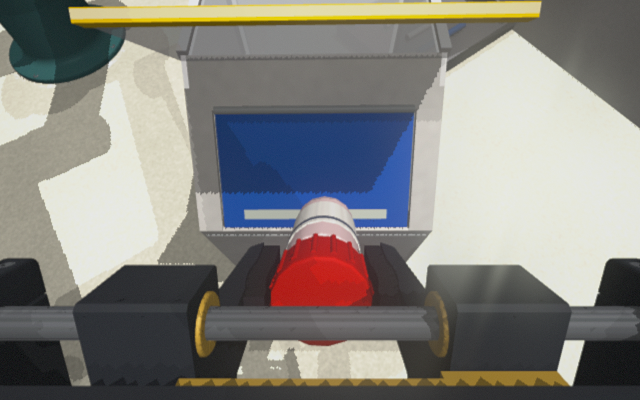

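View pics/s5.png

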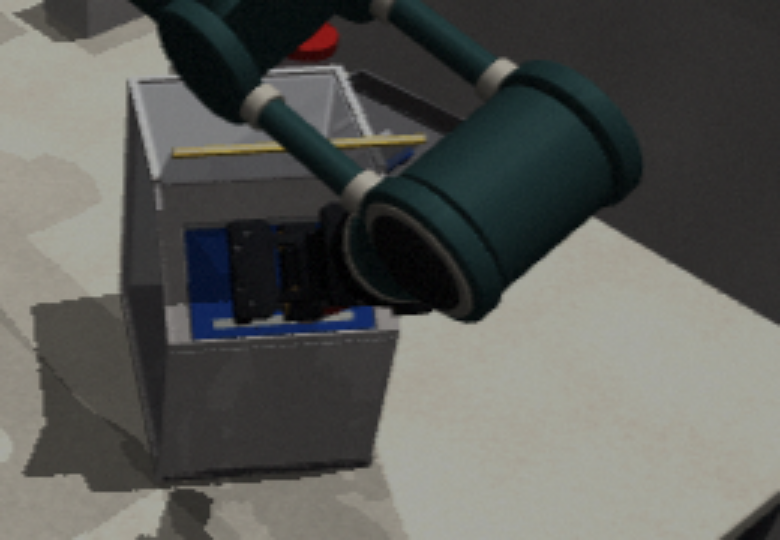

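```bash
python3 - <<'E'
from fit import *
s=snap('wrist')
hsv=cv2.cvtColor(s['img'],cv2.COLOR_RGB2HSV)
m=(hsv[...,0]>105)&(hsv[...,0]<130)&(hsv[...,1]>150)&(s['range_z']>0)
n,lab,st,ce=cv2.connectedComponentsWithStats(m.astype(np.uint8)); i=1+st[1:,4].argmax(); print(st[i])
v,u=np.nonzero(lab==i);P=world(s,u+.5,v+.5)
L=(P-M)@np.stack([xm,hy,zm],1)
print('pct',np.percentile(L,[.5,50,99.5],axis=0).round(4))
A=np.c_[L[:,:2],np.ones(len(L))];print('plane',np.linalg.lstsq(A,L[:,2],rcond=None)[0].round(4))
# top row edges
for k in [0.2,.4]:
    vv=int(st[i,1]+st[i,3]*k); uu=u[v==vv]; print(world(s,np.array([uu.min(),uu.max()]),np.array([vv,vv]))@np.eye(3), ((world(s,np.array([uu.min(),uu.max()+.99]),np.array([vv,vv]))-M)@np.stack([xm,hy,zm],1)).round(4))
E
```

```text
[  217   114   196   113 17869]
pct [[-0.0474 -0.0776 -0.0019]
 [-0.0079  0.0039 -0.0001]
 [ 0.0441  0.0758  0.0017]]
plane [ 0.0005  0.0013 -0.0001]
[[0.55550442 0.14516901 0.22761698]
 [0.6364203  0.27586847 0.22539725]] [[-0.0318  0.0759 -0.0002]
 [-0.0302 -0.0786  0.0014]]
[[0.56727567 0.13772097 0.2155237 ]
 [0.64883408 0.26828291 0.21433084]] [[-0.0134  0.076   0.0001]
 [-0.012  -0.0787  0.0005]]
```

move_arm:
  steps:
    - {"wx": 0,"wy": -0.01,"wz": 0,"tx": -0.9,"ty": 0.2,"tz": -0.1,"jaw": 10}
    - {"wx": 0,"wy": -0.01,"wz": 0,"tx": -0.9,"ty": 0.2,"tz": -0.1,"jaw": 10}
    - {"wx": 0,"wy": -0.008,"wz": 0,"tx": -0.9,"ty": 0.2,"tz": -0.2,"jaw": 10}
    - {"wx": 0,"wy": 0,"wz": 0,"tx": -0.3,"ty": 0.1,"tz": -0.3,"jaw": 10}
    - {"wx": 0,"wy": 0,"wz": 0,"tx": 0,"ty": 0,"tz": 0,"jaw": 10}

```text
time: 7.97
tool_pos: [0.6758, 0.1577, 0.2784]
eef_rot: [-0.281, 1.709, 1.307]
wrist_force: [0.5, -0.1, -1.1]
opening: 0.466
```

```bash
python3 mf.py
```

```text
t 7.9667 q [ 0.021  0.641  1.142  0.383  1.935 -0.964] p [0.6758 0.1577 0.2784] open 0.466 F [ 0.5 -0.1 -1.1]
toolx [-0.538  0.338 -0.772] jaw [0.528 0.849 0.004] yaw 58.1
mouth frame: x 0.0089 y 0.0021 z -0.1007
rot err world rotvec [0.002 0.01  0.004]
to (.01,0,-.15) cm [ 2.88 -1.53  3.71] to (.01,0,.045) [ -7.79   5.05 -11.23] zm [-0.547  0.337 -0.766]
```

move_arm:
  steps:
    - {"wx": 0,"wy": 0.003,"wz": 0.002,"tx": -0.8,"ty": 0.5,"tz": -1,"jaw": 10}
    - {"wx": 0,"wy": 0.003,"wz": 0.002,"tx": -0.8,"ty": 0.5,"tz": -1,"jaw": 10}
    - {"wx": 0,"wy": 0,"wz": 0,"tx": -0.8,"ty": 0.5,"tz": -1,"jaw": 10}
    - {"wx": 0,"wy": 0,"wz": 0,"tx": -0.8,"ty": 0.5,"tz": -1,"jaw": 10}
    - {"wx": 0,"wy": 0,"wz": 0,"tx": 0,"ty": 0,"tz": 0,"jaw": 10}

```text
time: 8.38
tool_pos: [0.6492, 0.1748, 0.2414]
eef_rot: [-0.284, 1.705, 1.304]
wrist_force: [1.1, -0.5, -2.0]
opening: 0.462
```

```bash
python3 mf.py
```

```text
t 8.3833 q [ 0.042  0.606  1.263  0.383  1.842 -0.979] p [0.6492 0.1748 0.2414] open 0.462 F [ 1.1 -0.5 -2. ]
toolx [-0.533  0.338 -0.776] jaw [0.529 0.848 0.006] yaw 58.0
mouth frame: x 0.0085 y 0.0014 z -0.0520
rot err world rotvec [0.002 0.016 0.005]
to (.01,0,-.15) cm [ 5.53 -3.25  7.41] to (.01,0,.045) [-5.13  3.33 -7.53] zm [-0.547  0.337 -0.766]
```

Straight on; foot is now pushing on the flap.

move_arm:
  steps:
    - {"wx": 0,"wy": 0.005,"wz": 0.002,"tx": -0.8,"ty": 0.5,"tz": -1.1,"jaw": 10}
    - {"wx": 0,"wy": 0.005,"wz": 0.002,"tx": -0.8,"ty": 0.5,"tz": -1.1,"jaw": 10}
    - {"wx": 0,"wy": 0.003,"wz": 0,"tx": -0.8,"ty": 0.5,"tz": -1.1,"jaw": 10}
    - {"wx": 0,"wy": 0,"wz": 0,"tx": -0.8,"ty": 0.5,"tz": -1.1,"jaw": 10}
    - {"wx": 0,"wy": 0,"wz": 0,"tx": 0,"ty": 0,"tz": 0,"jaw": 10}

```text
time: 8.8
tool_pos: [0.623, 0.1926, 0.1992]
eef_rot: [-0.283, 1.707, 1.303]
wrist_force: [2.1, 0.2, -2.8]
opening: 0.467
```

```bash
python3 mf.py;python3 -c "
from h import *
snap('wrist','wrist6.png')"
```

```text
t 8.8 q [ 0.066  0.588  1.369  0.388  1.753 -0.99 ] p [0.623  0.1926 0.1992] open 0.467 F [ 2.1  0.2 -2.8]
toolx [-0.534  0.337 -0.775] jaw [0.53  0.848 0.004] yaw 58.0
mouth frame: x 0.0114 y 0.0001 z 0.0007
rot err world rotvec [0.004 0.014 0.005]
to (.01,0,-.15) cm [ 8.16 -5.03 11.63] to (.01,0,.045) [-2.51  1.55 -3.31] zm [-0.547  0.337 -0.766]
```

View pics/wrist6.png

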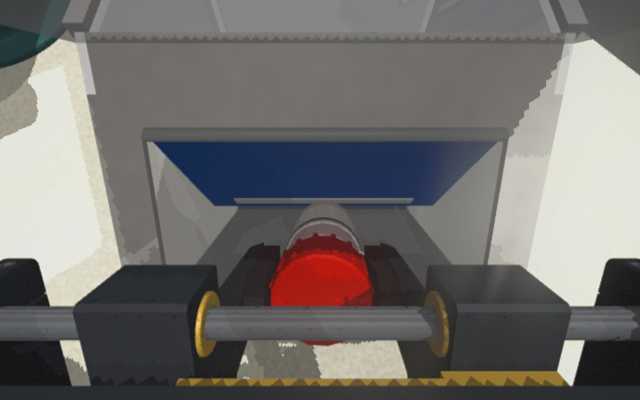

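move_arm:
  steps:
    - {"wx": 0,"wy": 0.005,"wz": 0.002,"tx": -0.8,"ty": 0.5,"tz": -1,"jaw": 10}
    - {"wx": 0,"wy": 0.005,"wz": 0.002,"tx": -0.8,"ty": 0.5,"tz": -1,"jaw": 10}
    - {"wx": 0,"wy": 0.003,"wz": 0,"tx": -0.8,"ty": 0.5,"tz": -1,"jaw": 10}
    - {"wx": 0,"wy": 0,"wz": 0,"tx": 0,"ty": 0,"tz": 0,"jaw": 10}
    - {"wx": 0,"wy": 0,"wz": 0,"tx": 0,"ty": 0,"tz": 0,"jaw": 10}

```text
time: 9.27
tool_pos: [0.6034, 0.2064, 0.1712]
eef_rot: [-0.282, 1.711, 1.305]
wrist_force: [0.8, 0.2, -1.4]
opening: 0.463
```

```bash
python3 mf.py;python3 -c "
from h import *
snap('wrist','wrist7.png')"
```

```text
t 9.2667 q [ 0.085  0.581  1.435  0.394  1.695 -0.996] p [0.6034 0.2064 0.1712] open 0.463 F [ 0.8  0.2 -1.4]
toolx [-0.538  0.336 -0.773] jaw [0.528 0.849 0.002] yaw 58.1
mouth frame: x 0.0110 y -0.0014 z 0.0375
rot err world rotvec [0.004 0.01  0.004]
to (.01,0,-.15) cm [10.12 -6.4  14.43] to (.01,0,.045) [-0.55  0.18 -0.51] zm [-0.547  0.337 -0.766]
```

View pics/wrist7.png

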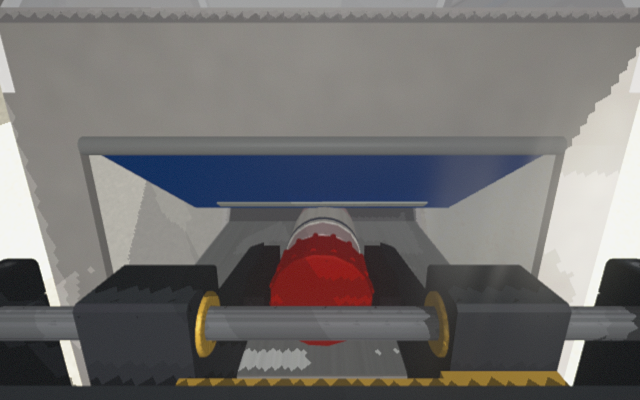

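move_arm:
  steps:
    - {"wx": 0,"wy": 0,"wz": 0,"tx": 0,"ty": 0,"tz": 0,"jaw": 90}
    - {"wx": 0,"wy": 0,"wz": 0,"tx": 0,"ty": 0,"tz": 0,"jaw": 90}
    - {"wx": 0,"wy": 0,"wz": 0,"tx": 0,"ty": 0,"tz": 0,"jaw": 90}
    - {"wx": 0,"wy": 0,"wz": 0,"tx": 0,"ty": 0,"tz": 0,"jaw": 90}
    - {"wx": 0,"wy": 0,"wz": 0,"tx": 0,"ty": 0,"tz": 0,"jaw": 90}

```text
time: 9.73
tool_pos: [0.6047, 0.2068, 0.1751]
eef_rot: [-0.282, 1.707, 1.307]
wrist_force: [1.6, -0.9, 0.5]
opening: 0.824
```

```bash
python3 mf.py;python3 -c "
from h import *
snap('wrist','wrist8.png')"
```

```text
t 9.7333 q [ 0.084  0.579  1.431  0.396  1.7   -0.996] p [0.6047 0.2068 0.1751] open 0.824 F [ 1.6 -0.9  0.5]
toolx [-0.536  0.338 -0.773] jaw [0.528 0.849 0.005] yaw 58.1
mouth frame: x 0.0092 y -0.0024 z 0.0339
rot err world rotvec [0.002 0.012 0.004]
to (.01,0,-.15) cm [ 9.99 -6.44 14.04] to (.01,0,.045) [-0.68  0.14 -0.9 ] zm [-0.547  0.337 -0.766]
```

View pics/wrist8.png

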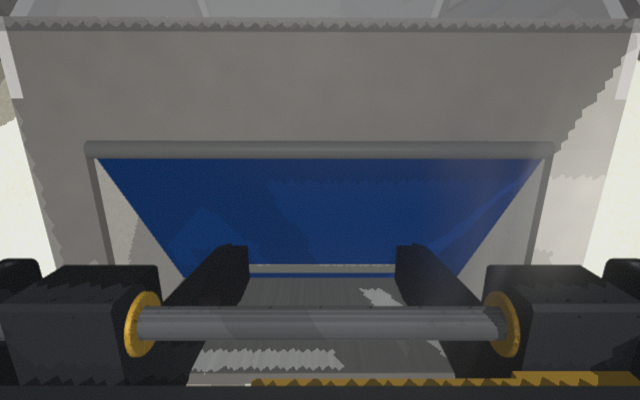

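move_arm:
  steps:
    - {"wx": 0,"wy": 0,"wz": 0,"tx": 0.8,"ty": -0.5,"tz": 1.1,"jaw": 90}
    - {"wx": 0,"wy": 0,"wz": 0,"tx": 0.9,"ty": -0.6,"tz": 1.2,"jaw": 90}
    - {"wx": 0,"wy": 0,"wz": 0,"tx": 0.9,"ty": -0.6,"tz": 1.2,"jaw": 90}
    - {"wx": 0,"wy": 0,"wz": 0,"tx": 0.9,"ty": -0.6,"tz": 1.2,"jaw": 90}
    - {"wx": 0,"wy": 0,"wz": 0,"tx": 0.9,"ty": -0.6,"tz": 1.2,"jaw": 90}

```text
time: 10.2
tool_pos: [0.6466, 0.1779, 0.2345]
eef_rot: [-0.279, 1.713, 1.312]
wrist_force: [-0.1, 0.7, -0.2]
opening: 0.9
```

```bash
python3 mf.py
```

```text
t 10.2 q [ 0.046  0.613  1.268  0.385  1.841 -0.979] p [0.6466 0.1779 0.2345] open 0.9 F [-0.1  0.7 -0.2]
toolx [-0.543  0.337 -0.769] jaw [0.526 0.85  0.001] yaw 58.3
mouth frame: x 0.0099 y 0.0002 z -0.0443
rot err world rotvec [0.001 0.005 0.001]
to (.01,0,-.15) cm [ 5.8  -3.56  8.1 ] to (.01,0,.045) [-4.87  3.02 -6.84] zm [-0.547  0.337 -0.766]
```

move_arm:
  steps:
    - {"wx": 0,"wy": 0,"wz": 0,"tx": 1.2,"ty": -0.7,"tz": 1.6,"jaw": 90}
    - {"wx": 0,"wy": 0,"wz": 0,"tx": 1.2,"ty": -0.7,"tz": 1.6,"jaw": 90}
    - {"wx": 0,"wy": 0,"wz": 0,"tx": 1.2,"ty": -0.7,"tz": 1.6,"jaw": 90}
    - {"wx": 0,"wy": 0,"wz": 0,"tx": 1.2,"ty": -0.7,"tz": 1.6,"jaw": 90}
    - {"wx": 0,"wy": 0,"wz": 0,"tx": 0,"ty": 0,"tz": 0,"jaw": 90}

```text
time: 10.62
tool_pos: [0.6968, 0.1477, 0.3047]
eef_rot: [-0.279, 1.712, 1.312]
wrist_force: [-0.7, 0.3, -0.0]
opening: 0.9
```

```bash
python3 mf.py;python3 - <<'E'
from fit import *
s=snap('wrist','wrist9.png')
hsv=cv2.cvtColor(s['img'],cv2.COLOR_RGB2HSV)
m=(hsv[...,0]>105)&(hsv[...,0]<130)&(hsv[...,1]>150)&(s['range_z']>0)
n,lab,st,ce=cv2.connectedComponentsWithStats(m.astype(np.uint8)); i=1+st[1:,4].argmax()
v,u=np.nonzero(lab==i);L=(world(s,u+.5,v+.5)-M)@np.stack([xm,hy,zm],1)
A=np.c_[L[:,:2],np.ones(len(L))];print('flap plane',np.linalg.lstsq(A,L[:,2],rcond=None)[0].round(4),len(L))
snap('scene','scene9.png')
s=snap('top','top9.png')
v,u=np.mgrid[0:400,0:640]; P=world(s,u+.5,v+.5); ok=(s['range_z']>0)&(P[...,2]>.093)&(P[...,2]<.108)&(P[...,0]>.38)&(P[...,0]<.75)&(P[...,1]<-.03)&(P[...,1]>-.36)
nl,lab,st,ce=cv2.connectedComponentsWithStats(ok.astype(np.uint8))
for i in range(1,nl):
    if st[i,4]>25:
        q=P[lab==i]; print(st[i,4],((q.max(0)+q.min(0))/2).round(4))
E
```

```text
t 10.6167 q [ 0.009  0.679  1.038  0.388  2.006 -0.95 ] p [0.6968 0.1477 0.3047] open 0.9 F [-0.7  0.3 -0. ]
toolx [-0.542  0.338 -0.769] jaw [0.526 0.85  0.003] yaw 58.2
mouth frame: x 0.0097 y -0.0005 z -0.1357
rot err world rotvec [0.    0.006 0.002]
to (.01,0,-.15) cm [ 0.78 -0.54  1.08] to (.01,0,.045) [ -9.89   6.04 -13.86] zm [-0.547  0.337 -0.766]
flap plane [ 0.0005  0.0013 -0.0001] 15741
202 [ 0.6926 -0.1184  0.0993]
205 [ 0.6122 -0.1633  0.0995]
208 [ 0.4476 -0.2776  0.0993]
```

View pics/wrist9.png

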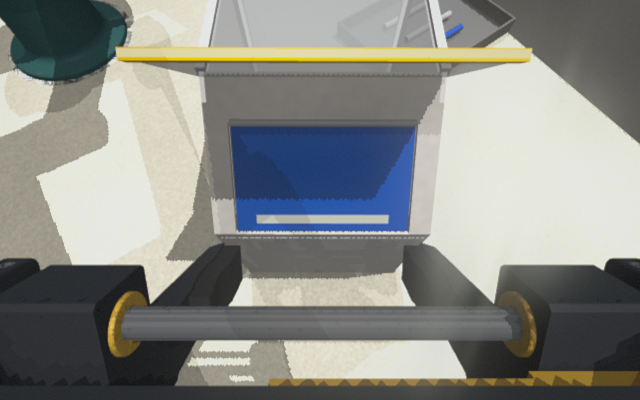

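View pics/top9.png

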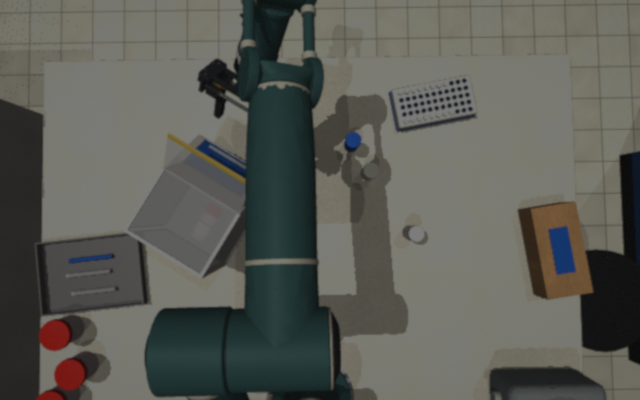

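move_arm:
  steps:
    - {"wx": 0,"wy": 0,"wz": 0,"tx": 1.2,"ty": -0.7,"tz": 1.6,"jaw": 90}
    - {"wx": 0,"wy": 0,"wz": 0,"tx": 1.2,"ty": -0.7,"tz": 1.6,"jaw": 90}
    - {"wx": 0,"wy": 0,"wz": 0,"tx": 0,"ty": 0,"tz": 0,"jaw": 90}
    - {"wx": 0,"wy": 0,"wz": 0,"tx": 0,"ty": 0,"tz": 0,"jaw": 90}
    - {"wx": 0,"wy": 0,"wz": 0,"tx": 0,"ty": 0,"tz": 0,"jaw": 90}

```text
time: 11.18
tool_pos: [0.7128, 0.1381, 0.3245]
eef_rot: [-0.269, 1.732, 1.324]
wrist_force: [0.5, 0.3, 0.4]
opening: 0.903
```

```bash
python3 mf.py;python3 - <<'E'
from fit import *
for k in range(2):
    s=snap('top'); a=s['img'][120:290,110:280].astype(int)
    m=(a[...,0]-a[...,1]>12)&(a[...,0]-a[...,2]>5); 
    v,u=np.nonzero(m); print('red px',len(u), u.mean()+110 if len(u) else 0, v.mean()+120 if len(u) else 0)
    for kk in range(4): vision.snapshot('wrist')
cv2.imwrite('pics/top10.png',cv2.resize(s['img'][120:290,110:280,::-1],None,fx=3.5,fy=3.5))
E
```

```text
t 11.1833 q [-1.000e-03  7.270e-01  9.350e-01  3.950e-01  2.085e+00 -9.310e-01] p [0.7128 0.1381 0.3245] open 0.903 F [0.5 0.3 0.4]
toolx [-0.562  0.335 -0.756] jaw [ 0.522  0.853 -0.01 ] yaw 58.5
mouth frame: x 0.0112 y -0.0007 z -0.1628
rot err world rotvec [ 0.    -0.018 -0.003]
to (.01,0,-.15) cm [-0.82  0.43 -0.9 ] to (.01,0,.045) [-11.49   7.01 -15.84] zm [-0.547  0.337 -0.766]
red px 294 207.687074829932 159.40816326530611
red px 294 208.43197278911566 159.843537414966
```

View pics/top10.png

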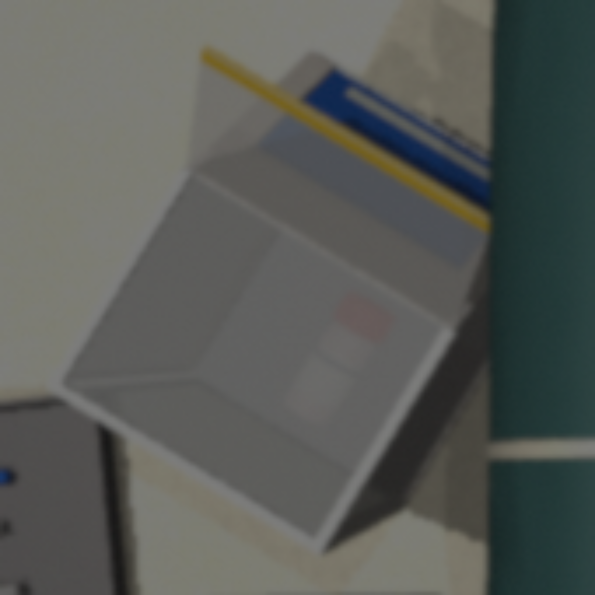

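```bash
python3 -c "
from h import *
s=snap('top');cv2.imwrite('pics/top11.png',cv2.resize(s['img'][120:290,110:280,::-1],None,fx=3.5,fy=3.5))
a=cv2.imread('pics/top10.png').astype(int);b=cv2.imread('pics/top11.png').astype(int);print(np.abs(a-b)[280:430,280:400].mean(),np.abs(a-b)[300:450,150:250].mean())
print(robot.job_done())"
```

```text
0.3446851851851852 0.3302222222222222
the job is handed in; nothing more can be done
None
```

I posted the red-capped bottle into the hopper and handed the job in at about 12 s of the 42 s allowed. No check failed or disagreed with another.

- **Posting:** I gripped the bottle by its cap and tilted it 40° along the mouth's axis. I pushed the flap in with its foot until the bottle's centre was about 55 mm past the front. I worked that depth out from the arm's pose, and I estimated the flap opening at about 1.1 rad from the geometry without measuring it. The bottle was still held then, with the jaw opening steady at 46%.
- **Release:** When I opened the jaws, the bottle slid down the chute. I then pulled the gripper straight back out, to about 160 mm from the front.
- **Flap:** The depth fit shows it flush with the front, within about 1 mrad.
- **Bottle:** The top camera shows it lying on the chute and floor inside the hopper. Two pictures taken just before hand-in differ only by noise, so it looks at rest. I did not measure its height.
- **White bottles:** Both still stand within 1 mm of where they were. I checked this after the release, just before the last short retreat.
- **Contact:** The wrist force was about zero, and the robot was touching nothing.

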